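# Make up two leaf test kits

## Task

Make up the two leaf test kits in the grey kit trays. The two-bay tray gets the clear sample cup in its larger bay, with the lid laid squarely on the cup, and the small bottle with the pointed dropper tip in its smaller bay; the three-bay tray, whose narrow bay already holds a test card, gets the small square carton in its largest bay and the small bottle with the flat screw cap in its middle bay. Stand everything upright on the tray floor, never tip the cup over, and leave the timer and the petri dish where they are.

Things in the scene. Friction and masses are not known exactly. Their poses are not given: they have to be found in the camera images.
- two_bay_tray: Grey kit tray with two bays, fixed; place and yaw vary. Outer 82 (its x) x 143 (its y) x 22 mm high; walls, divider and floor 3 mm. Origin: centre of its underside, z up. Bays in a row along its y, both 76 mm along x and centred on x = 0: the larger (80 mm along y) at y = -28.5 mm, the smaller (54 mm along y) at y = +41.5 mm.
- three_bay_tray: Grey kit tray with three bays, fixed; place and yaw vary. Outer 82 (its x) x 174 (its y) x 22 mm high; walls and floor 3 mm. Origin: centre of its underside, z up. Bays in a row along its y, all 76 mm along x, centred on x = 0: largest (80 mm along y) at y = -44 mm, middle (54 mm) at y = +26 mm, narrow (28 mm) at y = +70 mm with a flat cream test card fixed in it.
- sample_cup: Clear open cup with green leaf pieces: 46 mm across at the foot, 50 mm at the rim, 87 mm high, about 35 g. Origin: centre of its underside, z up. The lid comes to rest 86 mm above its foot. Grip it across, 30 to 80 mm up.
- cup_lid: Cream-coloured round lid of the cup, lying flat: a solid disc 52 mm across and 17 mm high, about 15 g. Origin: centre of its underside, z up. It does not screw on: it just lies on the rim of the cup.
- dropper_bottle: Small white round bottle with a pointed dropper tip: body 34 mm across, straight from the foot to about 50 mm, shoulder below 66 mm; 82 mm high with the tip; about 40 g. Origin: centre of its underside, z up along its axis.
- screw_cap_bottle: Small white round bottle with a flat-topped screw cap: body 35 mm across, straight from the foot to about 52 mm, shoulder below 68 mm; 74 mm high with the cap; about 40 g. Origin: centre of its underside, z up along its axis.
- carton: Small closed carton (the taller oblong carton at the back of the bench is not it), 52 x 52 mm in plan (along its x and y), 66 mm high, rigid, about 90 g, turned by up to 0.5 rad. Origin: centre of its underside, z up.
- timer: Bench timer lying on its back among the stock, 58 (its x) x 66 (its y) x 18 mm; not wanted in the kits, to be left where it is. Origin: centre of its underside.
- petri_dish: Shallow clear round petri dish among the stock, 62 mm across, 13 mm high; not wanted in the kits, to be left where it is. Origin: centre of its underside.
Not all that is in view belongs to the job. What is shaped like the cup_lid but red is not meant.

How it is judged (in metres and radians):
At the end, for the whole second after the job is handed in: Cup and carton within 17 mm (tray x) and 19 mm (tray y) of their bay centres, bottles within 24 and 13 mm; all four on the tray floor (within 8 mm), tilted under 0.1 rad; lid on the rim within 12 mm of the cup axis, level to 0.1 rad; all at rest, under 20 mm/s (x of sample_cup in the frame of two_bay_tray between -0.017 and 0.017 m and y of sample_cup in the frame of two_bay_tray between -0.0475 and -0.0095 m and z of sample_cup in the frame of two_bay_tray between -0.001 and 0.008 m and angle between each of sample_cup, dropper_bottle, carton, screw_cap_bottle, cup_lid's own z axis and vertical below 0.1 rad and x of dropper_bottle in the frame of two_bay_tray between -0.024 and 0.024 m and y of dropper_bottle in the frame of two_bay_tray between 0.0285 and 0.0545 m and z of dropper_bottle in the frame of two_bay_tray between -0.001 and 0.008 m and x of carton in the frame of three_bay_tray between -0.017 and 0.017 m and y of carton in the frame of three_bay_tray between -0.063 and -0.025 m and z of carton in the frame of three_bay_tray between -0.001 and 0.008 m and x of screw_cap_bottle in the frame of three_bay_tray between -0.024 and 0.024 m and y of screw_cap_bottle in the frame of three_bay_tray between 0.013 and 0.039 m and z of screw_cap_bottle in the frame of three_bay_tray between -0.001 and 0.008 m and horizontal distance between cup_lid and sample_cup below 0.012 m and z of cup_lid in the frame of sample_cup between 0.081 and 0.092 m and linear speed of each of sample_cup, cup_lid, carton, dropper_bottle, screw_cap_bottle below 0.02 m/s); the robot touches nothing.
It fails at once if the cup is tipped over (more than 0.7 rad) (angle between sample_cup's own z axis and vertical above 0.7 rad).
It fails at once if the timer is pushed more than 30 mm from its place (distance of timer from where it was at the start of the episode above 0.03 m).
It fails at once if the petri dish is pushed more than 30 mm from its place (distance of petri_dish from where it was at the start of the episode above 0.03 m).
It also fails if it takes over 120 s, if anything falls off the work surface, if the arm or the gripper's body presses on something with over 40 N, if the wrist force passes 120 N, or if a joint passes its speed limit or range.

## Robot

A 6-joint arm with a two-finger parallel gripper is mounted at the origin on a cart in front of the work surface, level with it; the furniture and walls round the work are solid. World frame = base frame: x ahead of the robot, y to its left, z up, the work surface at z = 0. Lengths are in mm, angles in degrees, forces in N, time in s.
With the tool pointing down it reaches from about 300 to 850 mm from the base axis. Payload 4.2 kg.
Tool frame: the origin (TCP) lies on the centre line of the jaws, within the pads' length; the fingertips stand 14 mm ahead of it and the grasp point (between the pads) lies 5 mm behind it (env.finger_overhang is the z of the fingertips in the tool frame, in mm); z points along the fingers, y is the line along which they close (so a half turn about z gives the same grasp; the last joint's range is limited). The gripper opens to 91 mm and grips with 3 to 60 N. Pads are 32 mm wide; open, the fingers measure 118 mm over their backs; the gripper's body (76 mm by 178 mm) begins 60 mm behind the grasp point.
Start: joints at [68.698, 18.312, 89.639, -0, 72.044, -1.146], TCP at [198.141, 539.798, 227.976] pointing down, gripper open.
Joint ranges: [-177.97, 177.97], [-48.28, 115.42], [12.27, 149.76], [-77.06, 257.06], [2.81, 150.46], [-146.56, 146.56]. Speed limits (degrees/s): [147.25, 147.25, 180, 180, 180, 180].

## Interface

Orientations are given as [roll, pitch, yaw] about the fixed x, y, z axes, in that order (R = Rz(yaw) Ry(pitch) Rx(roll)).
In Python, from workcell import sensors, viewer, env gives the robot as it stands. The module is installed in compiled form; this text tells all that it offers.
- The arm moves only by the tool step_arm, never from a script. Its argument "plan" is one flat list of numbers, 6 for each row, row after row: the shift along the tool's x, y, z in cm, then the turn, a rotation vector about the tool's x, y, z in rad. In form: [x, y, z, wx, wy, wz, x, y, z, wx, wy, wz, ...]. A call has 1 to 5 rows; each row shifts and turns the commanded pose from where the row before left it, along the tool's axes as they then stand; what a row does not reach is not made up. A row lasts 1/12 s, in which the tool goes at most 41.7 mm and 7.16 degrees, less where a joint would pass 70% of its speed; a pose out of reach is approached as far as the arm can. A call is refused whole if a number of a shift passes 4.17 or a number of a turn 0.125, either way. A call with a gripper value outside its range is refused whole. "hand" is the finger opening in cm, from 0 to 9.12, set as the call begins (left out, the last holds). The fingers move at their own pace and stop on an object; "newtons" is the grip in N (left out, the last holds). Time passes only in rows, so rows that do not move let the fingers close. It gives the time, the measured TCP pose, the force, the opening and the grip force at its end, in the units of the state.
- sensors.state(): the state, without advancing time (a new reading comes with each control period).
- viewer.grab_frame(name): name is "scene" or "side" or "wrist"; returns a dict with "img" (480x640x3 uint8, red, green, blue), "fx", "fy", "cx", "cy" (pixels), "position" and "attitude" of the camera in the world. Camera axes: x right, y down, z forward; pixel columns grow to the right and rows downward; lengths in mm; the calibration is good to about 2 mm. A picture is of the moment at which its call begins. There is no depth.
- env.job_done(): hands the job in; it is judged then, once.
Trained networks look in a picture, given as the dict that the camera call returned (one of the last four; its "shot" number tells which), for a name from the list of things; names that differ only in an ending like _2 or _b are one class to them, and where a whole thing is asked for, a point or a joint stands for the part that bears it (a point fixed in the world has none). Each returns a list of dicts, best first, with "score" (0 to 1); they miss things now and then, are a little off and sometimes report something else, mostly with a low value. They report only what shows in the picture. A call takes as long as a camera call. They do not tell look-alikes from the thing itself.
- viewer.boxes_of(name, picture): "location" ([column, row] in pixels, amid what is visible of it).
- viewer.pinpoint(name, picture): "location" ([column, row] in pixels: a listed point, or the origin of a listed thing).
The state is a dict: "time_s": time; "qpos": joint angles; "qvel": joint speeds; "effort": joint torques, N m; "ee_pos": TCP position; "ee_rot": TCP orientation; "force": force on the tool from outside, world axes, zero at the start; "torque": the same for the moment, N m; "gripper_width": finger opening in mm; "gripper_force": force on a finger pad.
Only numpy, scipy, OpenCV 4.12 (cv2) and the standard library are available. Lean on these libraries where they do the work, as an engineer would, in place of code of your own. Each camera call takes 0.05 s, during which the arm holds its last target. There are 200 camera calls.

## Working session

There is one attempt and no reset: what is moved stays moved. The work goes in short steps, Python scripts to look and compute and a tool call to move; the robot and the scene stay as the last step left them, time stands still between calls to the robot, and variables do not carry over. Pictures are saved under pics/ and viewed, at most 15 in all, crops included, and the job is handed in when it is done.

Besides the shell and the picture viewer there is one more tool, called after "Emit:" as name(argument=value, ...) on one line, values as JSON. step_arm: Moves the arm, as the interface text tells. Its arguments: {"type":"object","properties":{"plan":{"type":"array","items":{"type":"number"}},"hand":{"type":"number"},"newtons":{"type":"number"}},"required":["plan"]}

```bash
mkdir -p pics; ls; cat > h.py <<'E'
import numpy as np, cv2
from workcell import sensors, viewer, env
from scipy.spatial.transform import Rotation as R
def rot(a):
    a=np.array(a,float)
    if a.shape==(3,3): return a
    if a.size==4: return R.from_quat(a).as_matrix()
    return R.from_euler('xyz',a,degrees=True).as_matrix()
def ray(p,px,z):
    d=rot(p['attitude'])@np.array([(px[0]-p['cx'])/p['fx'],(px[1]-p['cy'])/p['fy'],1])
    c=np.array(p['position'],float); return c+d*(z-c[2])/d[2]
def proj(p,X):
    q=rot(p['attitude']).T@(np.array(X,float)-np.array(p['position'])); return np.array([q[0]/q[2]*p['fx']+p['cx'],q[1]/q[2]*p['fy']+p['cy']])
def grab(n,f=None):
    p=viewer.grab_frame(n)
    if f: cv2.imwrite('pics/'+f+'.png',p['img'][:,:,::-1])
    return p
names=['two_bay_tray','three_bay_tray','sample_cup','cup_lid','dropper_bottle','screw_cap_bottle','carton','timer','petri_dish']
E
python3 - <<'E'
from h import *
for n in ['scene','side','wrist']:
    p=grab(n,n+'0'); print(n,{k:v for k,v in p.items() if k!='img'})
    if n=='wrist': continue
    for m in names:
        for d in viewer.pinpoint(m,p)[:3]:
            z=3 if 0 else 0
            print(m,round(d['score'],2),np.round(d['location'],1),np.round(ray(p,d['location'],0)[:2]))
print(sensors.state())
E
```

```text
pics
scene {'fx': 560.573572561263, 'fy': 560.573572561263, 'cx': 327.7997877087856, 'cy': 239.9689618689773, 'position': array([-161.97777437, -403.29698798,  694.19182454]), 'attitude': array([-129.19753595,    0.26586622,  -60.52044989]), 'shot': 1}
two_bay_tray 0.63 [450.9 321. ] [ 492. -265.]
three_bay_tray 0.82 [196. 241.] [449. 242.]
sample_cup 0.6 [301.6 203. ] [659. 129.]
sample_cup 0.24 [355.9 216.6] [672.   5.]
cup_lid 0.73 [380.3 279.4] [ 526. -120.]
cup_lid 0.59 [343.6 250.2] [565. -23.]
dropper_bottle 0.84 [353.3 218.3] [664.   7.]
screw_cap_bottle 0.87 [249.5 190.8] [642. 253.]
screw_cap_bottle 0.52 [310.2 286.2] [449. -18.]
carton 0.66 [467.9 273.2] [ 618. -252.]
timer 0.78 [415.8 246.9] [ 642. -140.]
timer 0.65 [251.7 188.3] [653. 254.]
timer 0.16 [195.5 242.3] [445. 241.]
petri_dish 0.95 [309.1 287.4] [445. -18.]
side {'fx': 529.5401204770075, 'fy': 529.5401204770075, 'cx': 325.5250118779751, 'cy': 238.2137503814397, 'position': array([233.91772712, 852.70402555, 413.23342586]), 'attitude': array([-1.12327963e+02,  1.43500712e-02, -1.59521382e+02]), 'shot': 2}
three
[... 642 characters left out ...]
98335508e+01]), 'shot': 3}
{'time_s': 1.05, 'qpos': array([ 6.86961484e+01,  1.83106709e+01,  8.96374718e+01,  1.16283151e-03,
        7.20426069e+01, -1.14433379e+00]), 'qvel': array([-0.01880689, -0.05192929,  0.01137801, -0.04218149, -0.06066014,
       -0.09748393]), 'effort': array([ 4.49600157e-04, -4.12362134e+01, -2.32234132e+01,  7.28517515e-02,
        3.76279419e-02, -8.50706044e-06]), 'ee_pos': array([198.1560177 , 539.81313644, 227.9986347 ]), 'ee_rot': array([ 1.79990729e+02, -9.21282251e-04,  1.59840124e+02]), 'force': array([ 0.05879392,  0.95145001, -0.35420687]), 'torque': array([0.03718522, 0.00746671, 0.00034519]), 'gripper_force': 0.0, 'gripper_width': 91.44758391774009}
```

View pics/scene0.png

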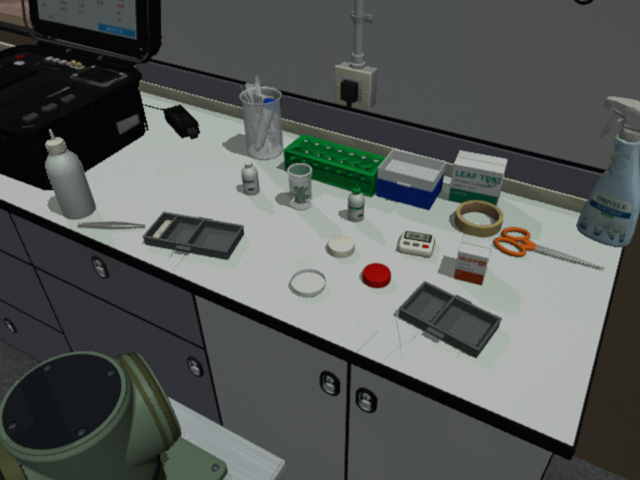

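View pics/side0.png

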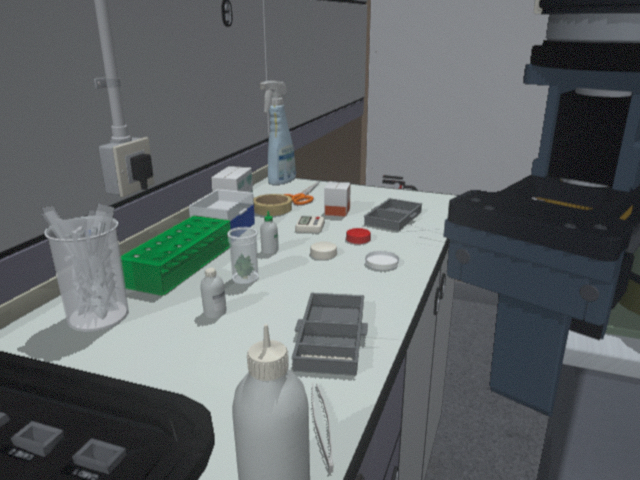

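Scene: screw-cap-like bottle at (250,180), cup at (300,187), green-topped bottle (356,206), cream lid (342,246), red decoy (377,275), carton (472,260), trays at (195,237) and (450,318). I'll zoom in on the bottles and trays.

```bash
python3 - <<'E'
import cv2,numpy as np
s=cv2.imread('pics/scene0.png');d=cv2.imread('pics/side0.png')
f=lambda im,x,y,w,h:cv2.resize(im[y:y+h,x:x+w],(400,300),interpolation=cv2.INTER_CUBIC)
cv2.imwrite('pics/m1.png',np.vstack([np.hstack([f(s,135,190,120,90),f(s,390,270,120,90)]),np.hstack([f(s,240,150,140,105),f(d,190,205,160,120)])]))
E
```

```text
(no output)
```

View pics/m1.png

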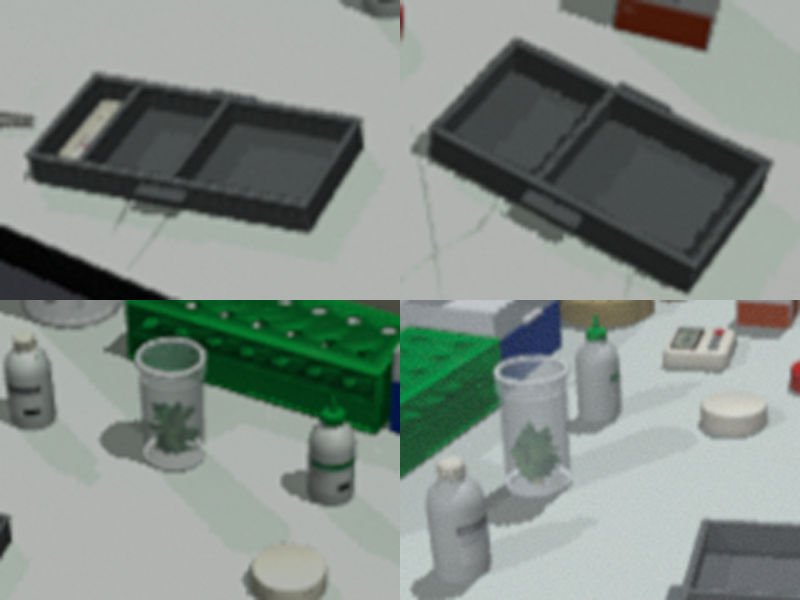

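Green-tipped bottle is the dropper, white-capped is the screw cap. Three-bay card end is at left (+y); two-bay's small bay is upper-left (+y).

```bash
cat >> h.py <<'E'
from scipy.optimize import least_squares
def fit(p,L,px,g,zt=22):
    W=[[-41,L/2],[-41,-L/2],[41,-L/2],[41,L/2]]
    f=lambda v:np.concatenate([proj(p,np.r_[rot([0,0,v[2]])[:2,:2]@w+v[:2],zt])-q for w,q in zip(np.array(W),px)])
    r=least_squares(f,g); return np.round(r.x,1),np.round(r.fun,1)
E
python3 - <<'E'
from h import *
p=grab('scene')
# order: (-x,+y),(-x,-y),(+x,-y),(+x,+y)
print(fit(p,174,[(144,236.5),(227.4,252.1),(243,226.6),(164.1,211.9)],[450,245,0]))
print(fit(p,143,[(399,310.5),(477.9,348.6),(501,318.9),(424.5,282)],[490,-265,0]))
for n,q in dict(squirt=(75,213),squirtL=(95,205),rackL=(287,163),rackR=(378,192),rackR2=(440,203),penL=(248,152),leafL=(452,196),spray=(600,240),cL=(456,276),cM=(484,283),cR=(489,270)).items(): print(n,np.round(ray(p,q,0)))
E
```

```text
(array([451.2, 244.3,  13.7]), array([-0.8,  0. , -0.3,  0.2,  1.1, -0.5,  0.1,  0.1]))
(array([ 484.9, -262. ,   -7.9]), array([-0.3, -1.4,  0.8,  1.7,  0.2, -0.4, -0.8, -0.3]))
squirt [398. 524.   0.]
squirtL [439. 509.   0.]
rackL [781. 244.   0.]
rackR [776.   4.   0.]
rackR2 [ 802. -129.    0.]
penL [777. 354.   0.]
leafL [ 839. -142.    0.]
spray [ 836. -446.    0.]
cL [ 601. -236.    0.]
cM [ 608. -285.    0.]
cR [ 646. -283.    0.]
```

Emit:
step_arm(plan=[0,0,0,0,0,0.122,0,0,0,0,0,0.122,0,0,0,0,0,0.122,0,0,0,0,0,0.122,0,0,0,0,0,0.122])

```text
time_s: 1.52
ee_pos: [198.1, 539.8, 228.0]
ee_rot: [180.0, -0.0, 124.5]
force: [0.2, 0.2, -1.1]
gripper_width: 91.5
gripper_force: 0.0
```

Emit:
step_arm(plan=[0,0,0,0,0,0.122,0,0,0,0,0,0.122,0,0,0,0,0,0.122,0,0,0,0,0,0.122,0,0,0,0,0,0.121])

```text
time_s: 1.93
ee_pos: [198.1, 539.8, 228.0]
ee_rot: [180.0, -0.0, 89.7]
force: [0.5, 0.5, -0.5]
gripper_width: 91.1
gripper_force: 0.0
```

Emit:
step_arm(plan=[-2.4,2.6,0,0,0,0,-2.4,2.6,0,0,0,0,-2.4,2.6,0,0,0,0,-2.4,2.6,0,0,0,0,-2.4,2.6,0,0,0,0])

```text
time_s: 2.35
ee_pos: [329.0, 418.6, 228.1]
ee_rot: [180.0, -0.0, 90.0]
force: [1.0, 0.6, 0.0]
gripper_width: 91.5
gripper_force: 0.0
```

Emit:
step_arm(plan=[-2.4,2.6,0,0,0,0,-2.4,2.6,0,0,0,0,-2.4,2.6,0,0,0,0,-2.4,2.6,0,0,0,0,-2.4,2.6,0,0,0,0])

```text
time_s: 2.77
ee_pos: [459.2, 298.4, 228.1]
ee_rot: [180.0, -0.0, 90.0]
force: [-0.1, 0.3, -0.2]
gripper_width: 91.3
gripper_force: 0.0
```

Emit:
step_arm(plan=[-2.4,2.6,0,0,0,0,-2.4,2.6,0,0,0,0,-2.4,2.6,0,0,0,0,-2.4,2.6,0,0,0,0,0,0,0,0,0,0])

```text
time_s: 3.18
ee_pos: [566.4, 199.5, 227.6]
ee_rot: [179.8, 0.1, 89.7]
force: [0.2, 0.4, -0.3]
gripper_width: 91.5
gripper_force: 0.0
```

Good tracking. Look with wrist.

```bash
python3 - <<'E'
from h import *
p=grab('wrist','w1'); print(sensors.state()['ee_pos'],p['position'],p['attitude'])
for m in names:
    for d in viewer.pinpoint(m,p)[:2]:
        print(m,round(d['score'],2),np.round(d['location'],1),np.round(ray(p,d['location'],0)[:2]))
E
```

```text
[564.11066867 201.57078346 227.49607758] [566.58065362 274.10778965 384.27824018] [164.35030298  -0.16669455  -0.29355926]
three_bay_tray 0.69 [198.6 160.8] [452. 244.]
sample_cup 0.67 [407.9 277.8] [655. 126.]
cup_lid 0.72 [315.8 400.3] [560. -19.]
dropper_bottle 0.91 [408.6 381.3] [662.   4.]
screw_cap_bottle 0.79 [399.9 158.2] [641. 246.]
petri_dish 0.94 [216.2 396.3] [449. -13.]
```

View pics/w1.png

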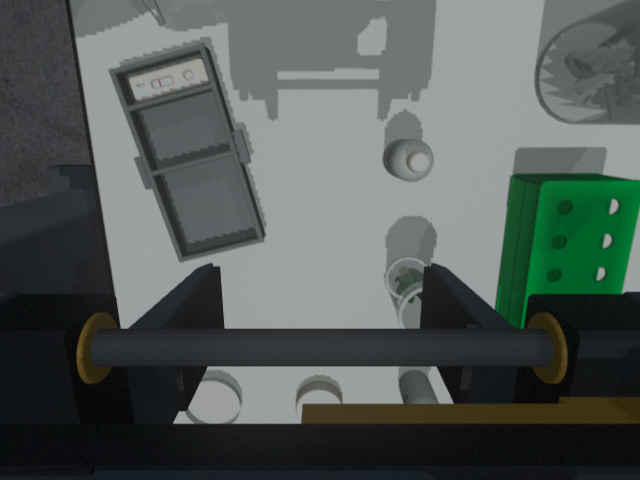

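Wrist view: screw bottle at (410,158), cup foot (408,278), tray corners (110,71),(182,262),(264,240),(207,40). Measurements agree well; I'll refine the tray and go to the screw bottle.

```bash
python3 - <<'E'
from h import *
p=grab('wrist')
print(fit(p,174,[(110,71),(182,261),(264,240),(207,40)],[450,245,13]))
g=cv2.cvtColor(p['img'],cv2.COLOR_RGB2HSV)
# tray mask -> top outline
m=((g[:,:,2]<110)).astype('uint8'); n,l,s,c=cv2.connectedComponentsWithStats(m)
i=l[70,117] or l[150,150]; print(s[i])
print(viewer.boxes_of('screw_cap_bottle',p)[:1], [np.round(ray(p,(408,157),z)) for z in (0,60,74)],np.round(ray(p,(419,161),74)))
print(sensors.state()['ee_pos'])
E
```

```text
(array([447.4, 252.2,  14.4]), array([ 1.7, -1.9, -0. , -0.6,  0.8, -0.3, -2.3,  2.5]))
[  119    50   153   217 18195]
[{'location': [413.7, 165.5], 'score': 0.74}] [array([643., 253.,   0.]), array([630., 257.,  60.]), array([627., 258.,  74.])] [636. 255.  74.]
[561.82406054 204.25622923 228.10353803]
```

```bash
cat >> h.py <<'E'
from scipy.optimize import minimize
def iou_fit(p,size,g,win,thr=115,z0=0,mask=None):
    """fit box silhouette (w,l,h) to dark mask near win=(x0,y0,x1,y1)"""
    h=p['img'].shape[:2]
    m=(p['img'].max(2)<thr).astype('uint8') if mask is None else mask.astype('uint8')
    k=np.zeros(h,'uint8'); k[win[1]:win[3],win[0]:win[2]]=1; m=cv2.morphologyEx(m*k,cv2.MORPH_OPEN,np.ones((5,5)))
    c=max(cv2.findContours(m,cv2.RETR_EXTERNAL,cv2.CHAIN_APPROX_NONE)[0],key=cv2.contourArea)
    m=cv2.drawContours(np.zeros(h,'uint8'),[c],-1,255,-1); m=cv2.GaussianBlur(m,(0,0),1.5)/255.
    w,l,hh=np.array(size)
    C=[[a*w/2,b*l/2,z] for a in(-1,1) for b in(-1,1) for z in(z0,z0+hh)]
    def f(v):
        P=[proj(p,rot([0,0,v[2]])@q+[v[0],v[1],0]) for q in C]
        H=cv2.convexHull(np.float32(P)); o=np.zeros(h,'uint8'); cv2.fillPoly(o,[np.int32(np.round(H*16))],255,cv2.LINE_AA,4)
        return np.abs(cv2.GaussianBlur(o,(0,0),1.5)/255.-m).sum()/m.sum()
    r=minimize(f,g,method='Nelder-Mead',options=dict(initial_simplex=np.array(g)+np.array([[0,0,0],[10,0,0],[0,10,0],[0,0,5]]),xatol=.05,fatol=1e-5))
    return np.round(r.x,1),round(r.fun,3),p,c
E
python3 - <<'E'
from h import *
p=grab('wrist'); print(iou_fit(p,(82,174,22),[450,246,14],(90,30,280,275))[:2])
q=grab('scene'); print(iou_fit(q,(82,174,22),[450,246,14],(135,200,255,270))[:2]);print(iou_fit(q,(82,143,22),[485,-262,-8],(390,275,510,360))[:2])
print(sensors.state()['ee_pos'],p['position'])
print([ (m,d['score'],np.round(ray(p,d['location'],0)[:2])) for m in ['screw_cap_bottle','sample_cup','dropper_bottle','cup_lid','three_bay_tray'] for d in viewer.pinpoint(m,p)[:1]])
E
```

```text
(array([451.5, 246.5,  13.9]), np.float64(0.029))
(array([453.7, 249.5,  11.7]), np.float64(0.056))
(array([ 486.8, -260.1,   -8.6]), np.float64(0.044))
[561.99324425 204.05255362 228.04575003] [561.98837045 278.4565729  385.0009163 ]
[('screw_cap_bottle', 0.88, array([644., 245.])), ('sample_cup', 0.77, array([656., 128.])), ('dropper_bottle', 0.63, array([666.,   3.])), ('cup_lid', 0.7, array([565., -18.])), ('three_bay_tray', 0.62, array([452., 248.]))]
```

Emit:
step_arm(plan=[2.3,4,0,0,0,0,2.3,3.9,0,0,0,0,0,0,3.0,0,0,0,0,0,4.0,0,0,0,0,0,4.0,0,0,0])

```text
time_s: 4.55
ee_pos: [635.5, 246.4, 117.5]
ee_rot: [179.8, -0.1, 90.0]
force: [-0.8, 0.1, -1.5]
gripper_width: 90.9
gripper_force: 0.0
```

Emit:
step_arm(plan=[0,0,4,0,0,0,0,0,3,0,0,0,0,0,1,0,0,0,0,0,0,0,0,0,0,0,0,0,0,0])

```text
time_s: 4.97
ee_pos: [635.0, 246.1, 38.9]
ee_rot: [179.9, -0.0, 90.0]
force: [0.8, -0.3, 1.3]
gripper_width: 91.3
gripper_force: 0.0
```

Emit:
step_arm(plan=[0,0,0,0,0,0,0,0,0,0,0,0,0,0,0,0,0,0,0,0,0,0,0,0,0,0,0,0,0,0], hand=2.5, newtons=15)

```text
time_s: 5.38
ee_pos: [634.5, 245.9, 39.0]
ee_rot: [179.9, -0.0, 90.0]
force: [0.3, -0.3, -0.6]
gripper_width: 60.4
gripper_force: 0.0
```

Emit:
step_arm(plan=[0.2,0,0,0,0,0,0,0,0,0,0,0,0,0,0,0,0,0,0,0,0,0,0,0,0,0,0,0,0,0])

```text
time_s: 5.8
ee_pos: [634.3, 247.8, 38.0]
ee_rot: [180.0, -0.0, 90.0]
force: [0.7, 0.1, 1.1]
gripper_width: 34.1
gripper_force: 15.0
```

Emit:
step_arm(plan=[0,0,-2,0,0,0,0,0,-3,0,0,0,0,0,-3,0,0,0,0,0,-2,0,0,0,0,0,0,0,0,0])

```text
time_s: 6.22
ee_pos: [636.7, 248.7, 143.4]
ee_rot: [179.5, -0.2, 90.0]
force: [1.1, 0.6, -0.1]
gripper_width: 33.9
gripper_force: 15.0
```

```bash
python3 - <<'E'
from h import *
print(sensors.state()['ee_pos'])
p=grab('wrist','w2');print([(np.round(ray(p,d['location'],100)[:2]),d['location'],d['score']) for d in viewer.pinpoint('screw_cap_bottle',p)[:2]])
E
```

```text
[636.72034872 248.72095107 143.39563531]
[(array([639., 245.]), [324.3, 280.7], 0.97)]
```

View pics/w2.png

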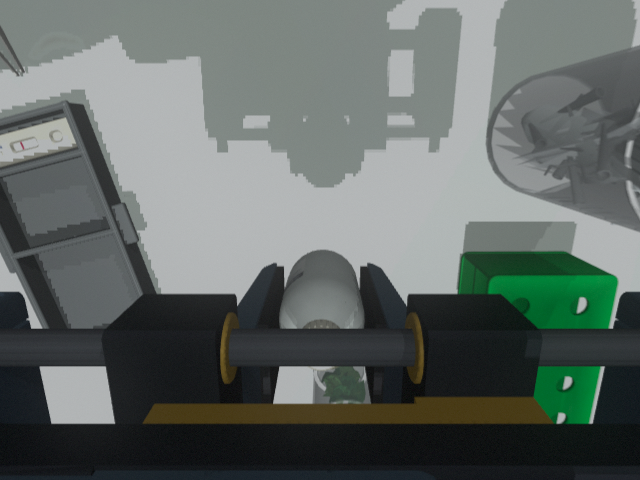

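Bottle is held (334,290), upright. Carry to the middle bay.

Emit:
step_arm(plan=[0.4,-2,0,0,0,0,0.5,-3,0,0,0,0,0.5,-3,0,0,0,0,0.5,-3,0,0,0,0,0.5,-3,0,0,0,0])

```text
time_s: 6.73
ee_pos: [491.5, 271.0, 135.6]
ee_rot: [-179.8, 0.1, 90.0]
force: [0.4, 0.8, 0.1]
gripper_width: 33.9
gripper_force: 15.0
```

Emit:
step_arm(plan=[0.2,-3,0,0,0,0,0,-2,0,0,0,0,0,0,0,0,0,0,0,0,0,0,0,0,0,0,0,0,0,0])

```text
time_s: 7.15
ee_pos: [444.5, 273.7, 137.1]
ee_rot: [-180.0, 0.0, 90.0]
force: [0.6, -0.2, -0.6]
gripper_width: 34.3
gripper_force: 15.0
```

```bash
python3 - <<'E'
from h import *
print(sensors.state()['ee_pos'])
p=grab('wrist');print([(np.round(ray(p,d['location'],100)[:2]),d['location'],d['score']) for d in viewer.pinpoint('screw_cap_bottle',p)[:2]])
E
```

```text
[444.48562879 273.67707067 137.10527894]
[(array([446., 272.]), [323.8, 281.0], 0.86)]
```

Emit:
step_arm(plan=[0,0,3,0,0,0,0,0,3,0,0,0,0,0,2.5,0,0,0,0,0,1.1,0,0,0,0,0,0,0,0,0])

```text
time_s: 7.67
ee_pos: [444.0, 272.9, 39.4]
ee_rot: [-179.8, 0.1, 89.9]
force: [0.6, 0.3, -0.6]
gripper_width: 34.1
gripper_force: 15.0
```

Emit:
step_arm(plan=[0,0,0,0,0,0,0,0,0,0,0,0,0,0,0,0,0,0,0,0,0,0,0,0,0,0,0,0,0,0], hand=6)

```text
time_s: 8.08
ee_pos: [444.5, 273.9, 42.4]
ee_rot: [179.9, -0.0, 90.0]
force: [0.1, 0.6, -0.2]
gripper_width: 59.7
gripper_force: 0.0
```

Emit:
step_arm(plan=[0,0,-2,0,0,0,0,0,-4,0,0,0,0,0,-4,0,0,0,0,0,-4,0,0,0,0,0,-4,0,0,0], hand=9.1)

```text
time_s: 8.5
ee_pos: [443.7, 273.5, 224.3]
ee_rot: [180.0, -0.0, 90.0]
force: [1.0, 0.3, -0.3]
gripper_width: 90.2
gripper_force: 0.0
```

Emit:
step_arm(plan=[-1.9,1.2,0,0,0,0,-2.8,2.3,0,0,0,0,-2.8,2.3,0,0,0,0,-2.8,2.3,0,0,0,0,-2.8,2.3,0,0,0,0])

```text
time_s: 8.92
ee_pos: [548.8, 141.5, 222.6]
ee_rot: [179.9, -0.0, 90.0]
force: [-0.6, 1.2, 0.6]
gripper_width: 91.2
gripper_force: 0.0
```

Emit:
step_arm(plan=[-2.8,2.3,0,0,0,0,-2.8,2.3,0,0,0,0,-2.8,2.3,0,0,0,0,-2.8,2.3,0,0,0,0,-2.5,2.3,0,0,0,0])

```text
time_s: 9.33
ee_pos: [663.9, 3.8, 222.3]
ee_rot: [180.0, 0.0, 90.0]
force: [-0.1, 1.0, -0.3]
gripper_width: 91.1
gripper_force: 0.0
```

Emit:
step_arm(plan=[0,0,0,0,0,0,0,0,0,0,0,0])

```text
time_s: 9.5
ee_pos: [663.7, 4.3, 221.4]
ee_rot: [-180.0, -0.0, 89.8]
force: [0.1, -0.3, -1.5]
gripper_width: 90.8
gripper_force: 0.0
```

```bash
python3 - <<'E'
from h import *
print(sensors.state()['ee_pos'])
p=grab('wrist','w3')
for m in names:
    for d in viewer.pinpoint(m,p)[:1]: print(m,round(d['score'],2),np.round(d['location'],1),np.round(ray(p,d['location'],0)[:2]))
E
```

```text
[663.69451364   4.27481213 221.37515154]
sample_cup 0.68 [309.5  71.5] [654. 126.]
cup_lid 0.65 [218.6 233.5] [564. -20.]
dropper_bottle 0.83 [324.1 211. ] [666.   2.]
carton 0.65 [281.5 432.7] [ 618. -251.]
petri_dish 0.65 [ 97.6 229.5] [447. -15.]
```

View pics/w3.png

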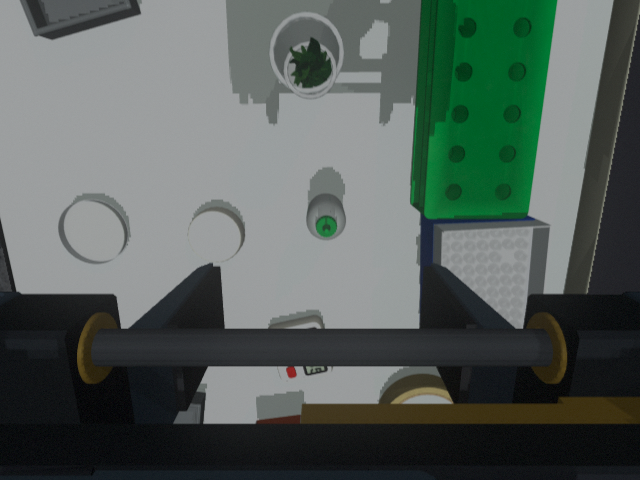

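Emit:
step_arm(plan=[-0.1,0.2,3,0,0,0,0,0,4,0,0,0,0,0,4,0,0,0,0,0,4,0,0,0,0,0,3.4,0,0,0], hand=7)

```text
time_s: 10.42
ee_pos: [664.1, 4.9, 35.6]
ee_rot: [-179.9, -0.0, 90.0]
force: [0.2, 0.6, -0.7]
gripper_width: 69.7
gripper_force: 0.0
```

Emit:
step_arm(plan=[0,0,0,0,0,0,0,0,0,0,0,0,0,0,0,0,0,0,0,0,0,0,0,0,0,0,0,0,0,0], hand=2.5)

```text
time_s: 10.83
ee_pos: [667.0, 4.8, 40.9]
ee_rot: [179.7, -0.0, 90.0]
force: [-0.3, 0.1, 0.0]
gripper_width: 39.7
gripper_force: 0.0
```

Emit:
step_arm(plan=[0,0,0,0,0,0,0,0,0,0,0,0,0,0,0,0,0,0])

```text
time_s: 11.08
ee_pos: [666.4, 4.7, 40.1]
ee_rot: [179.8, -0.0, 90.0]
force: [-0.7, 0.2, 6.7]
gripper_width: 32.3
gripper_force: 15.0
```

Emit:
step_arm(plan=[0,0,-2,0,0,0,0,0,-4,0,0,0,0,0,-4,0,0,0,-1,-0.3,-4,0,0,0,-2.5,-0.8,-2,0,0,0])

```text
time_s: 11.5
ee_pos: [656.7, -28.1, 203.8]
ee_rot: [179.5, -0.1, 90.2]
force: [1.6, -0.9, -0.2]
gripper_width: 32.1
gripper_force: 15.0
```

Emit:
step_arm(plan=[-3.7,-1.1,0,0,0,0,-3.7,-1.1,0,0,0,0,-3.7,-1.1,0,0,0,0,-3.7,-1.1,0,0,0,0,-3.7,-1.1,0,0,0,0])

```text
time_s: 11.92
ee_pos: [598.2, -216.8, 198.3]
ee_rot: [180.0, 0.0, 90.0]
force: [-0.3, -0.5, -0.7]
gripper_width: 32.2
gripper_force: 15.0
```

Emit:
step_arm(plan=[-3.7,-1.1,0,0,0,0,-3.7,-1.1,0,0,0,0,-3.7,-1.1,0,0,0,0,-3,-1,0,0,0,0,0,0,0,0,0,0])

```text
time_s: 12.33
ee_pos: [553.7, -362.1, 197.9]
ee_rot: [-180.0, 0.2, 89.7]
force: [-0.5, 0.1, -0.0]
gripper_width: 31.8
gripper_force: 15.0
```

Emit:
step_arm(plan=[0,0,0,0,0,0,0,0,0,0,0,0])

```text
time_s: 12.5
ee_pos: [556.0, -355.8, 197.9]
ee_rot: [180.0, -0.1, 90.0]
force: [0.8, -0.5, 0.4]
gripper_width: 32.4
gripper_force: 15.0
```

```bash
python3 - <<'E'
from h import *
print(sensors.state()['ee_pos'])
p=grab('wrist','w4')
for m in names:
    for d in viewer.pinpoint(m,p)[:1]: print(m,round(d['score'],2),np.round(d['location'],1),np.round(ray(p,d['location'],0)[:2]))
print(np.round(proj(p,[487,-260,22])))
E
```

```text
[ 556.04918251 -355.84789946  197.8988463 ]
two_bay_tray 0.89 [235.6 107.2] [ 484. -264.]
dropper_bottle 0.82 [318.4 275.8] [ 553. -415.]
carton 0.63 [395.9  94.7] [ 618. -255.]
[233. 100.]
```

View pics/w4.png

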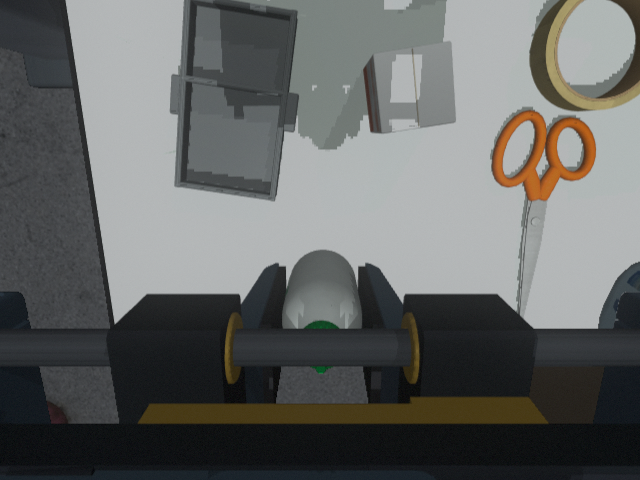

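Tray rim corners at (176,186),(273,199),(297,13); carton top at (378,133),(455,122),(450,41),(373,52).

```bash
python3 - <<'E'
from h import *
p=grab('wrist')
print(sensors.state()['ee_pos'])
print(iou_fit(p,(82,143,22),[486,-261,-8],(165,0,315,215),thr=150)[:2])
for px in [(176,186),(273,199),(297,13),(187,0)]: print(np.round(ray(p,px,22)))
v,r=fit(p,143,[(187,-2),(176,186),(273,199),(297,13)],[486,-261,-8]); print(v,r)
for px in [(378,133),(455,122),(450,41),(373,52)]: print(np.round(ray(p,px,66)))
print([np.round(ray(p,d['location'],155)[:2]) for d in viewer.pinpoint('dropper_bottle',p)[:1]])
E
```

```text
[ 556.27362091 -356.01943435  197.94079744]
(array([ 486.1, -261.3,   -8.7]), np.float64(0.151))
[ 436. -328.   22.]
[ 516. -339.   22.]
[ 538. -199.   22.]
[ 457. -191.   22.]
[ 487.  -264.2   -8.5] [-0.9 -3.3 -0.2  1.2  1.2  2.7 -0.1  0.3]
[ 596. -285.   66.]
[ 648. -278.   66.]
[ 641. -227.   66.]
[ 590. -233.   66.]
[array([ 554., -358.])]
```

Emit:
step_arm(plan=[3.4,-1.5,0,0,0,0,3.5,-1.6,0,0,0,0,3.4,-1.6,0,0,0,0,3.4,-1.6,0,0,0,0,0,0,0,0,0,0])

```text
time_s: 13.52
ee_pos: [489.2, -213.9, 197.8]
ee_rot: [-179.7, -0.3, 90.2]
force: [-0.5, 0.2, -0.5]
gripper_width: 32.1
gripper_force: 15.0
```

Emit:
step_arm(plan=[0,0,0,0,0,0,0,0,3.0,0,0,0,0,0,4,0,0,0,0,0,3,0,0,0,0,0,0,0,0,0])

```text
time_s: 13.93
ee_pos: [490.1, -218.7, 92.5]
ee_rot: [-179.4, -0.3, 90.0]
force: [-0.5, 0.1, -1.1]
gripper_width: 32.4
gripper_force: 15.0
```

Emit:
step_arm(plan=[0,0.2,2.5,0,0,0,0,0,2,0,0,0,0,0,0.5,0,0,0,0,0,0,0,0,0,0,0,0,0,0,0])

```text
time_s: 14.35
ee_pos: [496.4, -220.2, 49.2]
ee_rot: [179.9, 0.1, 90.0]
force: [0.3, 1.2, -0.7]
gripper_width: 32.6
gripper_force: 15.0
```

Emit:
step_arm(plan=[0,0,0,0,0,0])

```text
time_s: 14.43
ee_pos: [496.5, -220.1, 49.7]
ee_rot: [179.8, 0.1, 90.0]
force: [0.6, -0.3, -0.4]
gripper_width: 32.6
gripper_force: 15.0
```

Emit:
step_arm(plan=[0,-0.2,0.4,0,0,0,0,0,0.2,0,0,0,0,0,0,0,0,0])

```text
time_s: 14.68
ee_pos: [493.7, -219.6, 43.0]
ee_rot: [179.9, 0.0, 90.0]
force: [-0.5, -0.4, 3.1]
gripper_width: 32.2
gripper_force: 15.0
```

Emit:
step_arm(plan=[0,0,0,0,0,0,0,0,0,0,0,0,0,0,0,0,0,0,0,0,0,0,0,0,0,0,0,0,0,0], hand=6)

```text
time_s: 15.1
ee_pos: [493.1, -219.2, 41.8]
ee_rot: [-180.0, -0.0, 90.0]
force: [0.1, 0.5, -0.5]
gripper_width: 59.6
gripper_force: 0.0
```

Emit:
step_arm(plan=[0,0,-2,0,0,0,0,0,-4,0,0,0,0,0,-4,0,0,0,0,0,-4,0,0,0,0,0,0,0,0,0], hand=9.1)

```text
time_s: 15.52
ee_pos: [497.3, -221.2, 190.0]
ee_rot: [179.2, 0.4, 90.0]
force: [1.5, -0.1, 0.4]
gripper_width: 89.4
gripper_force: 0.0
```

Emit:
step_arm(plan=[-0.9,2.5,0,0,0,0,-0.9,3.4,0,0,0,0,-0.9,3.4,0,0,0,0,-1,3.3,0,0,0,0,0,0,0,0,0,-0.07])

```text
time_s: 15.93
ee_pos: [624.5, -257.7, 180.2]
ee_rot: [179.8, 0.1, 94.1]
force: [-0.6, -1.0, 0.0]
gripper_width: 90.9
gripper_force: 0.0
```

Emit:
step_arm(plan=[0,0,0,0,0,-0.065,0,0,0,0,0,0,0,0,0,0,0,0])

```text
time_s: 16.18
ee_pos: [619.0, -256.2, 181.3]
ee_rot: [-180.0, -0.0, 97.6]
force: [-0.9, -0.3, -0.3]
gripper_width: 90.7
gripper_force: 0.0
```

```bash
python3 - <<'E'
from h import *
s=sensors.state();print(s['ee_pos'],s['ee_rot'])
E
```

```text
[ 619.00006794 -256.16918982  181.31323381] [-1.79961215e+02 -2.96289244e-02  9.76421948e+01]
```

Emit:
step_arm(plan=[0,0,3,0,0,0,0,0,4,0,0,0,0,0,3.6,0,0,0,0,0,2,0,0,0,0,0,1,0,0,0])

```text
time_s: 16.6
ee_pos: [616.7, -255.2, 42.4]
ee_rot: [-179.7, -0.2, 97.7]
force: [-0.5, -0.5, -0.1]
gripper_width: 90.8
gripper_force: 0.0
```

Emit:
step_arm(plan=[0,0,0,0,0,0,0,0,0,0,0,0,0,0,0,0,0,0,0,0,0,0,0,0,0,0,0,0,0,0], hand=4.5, newtons=20)

```text
time_s: 17.02
ee_pos: [620.1, -256.7, 47.8]
ee_rot: [179.8, 0.1, 97.7]
force: [0.3, -0.2, 0.3]
gripper_width: 60.7
gripper_force: 0.0
```

Emit:
step_arm(plan=[0,0,0,0,0,0,0,0,0,0,0,0,0,0,0,0,0,0])

```text
time_s: 17.27
ee_pos: [619.6, -256.5, 47.1]
ee_rot: [179.9, 0.0, 97.7]
force: [-1.5, -0.6, 3.9]
gripper_width: 52.0
gripper_force: 19.9
```

Emit:
step_arm(plan=[0,0,-2,0,0,0,0,0,-4,0,0,0,0,0,-4,0,0,0,0,0,-2,0,0,0,2.2,-0.4,0,0,0,0])

```text
time_s: 17.68
ee_pos: [616.1, -239.1, 172.0]
ee_rot: [179.3, 0.5, 97.6]
force: [0.5, 0.3, -0.6]
gripper_width: 51.9
gripper_force: 19.9
```

Emit:
step_arm(plan=[3.8,-0.8,0,0,0,0,3.8,-0.8,0,0,0,0,3.8,-0.8,0,0,0,0,3.8,-0.7,0,0,0,0,3.8,-0.7,0,0,0,0])

```text
time_s: 18.1
ee_pos: [547.8, -50.3, 165.6]
ee_rot: [-180.0, -0.0, 97.7]
force: [1.5, 0.2, -0.9]
gripper_width: 52.1
gripper_force: 19.9
```

Emit:
step_arm(plan=[3.8,-0.8,0,0,0,0,3.8,-0.8,0,0,0,0,3.8,-0.8,0,0,0,0,3.8,-0.7,0,0,0,0,3.8,-0.7,0,0,0,0])

```text
time_s: 18.52
ee_pos: [484.6, 132.8, 165.8]
ee_rot: [-180.0, -0.0, 97.7]
force: [0.1, 0.5, -1.1]
gripper_width: 51.3
gripper_force: 19.9
```

Emit:
step_arm(plan=[3.8,-0.8,0,0,0,0,3.7,-0.8,0,0,0,0,0,0,0,0,0,-0.108,0,0,0,0,0,0,0,0,0,0,0,0])

```text
time_s: 18.93
ee_pos: [459.5, 203.5, 165.7]
ee_rot: [-180.0, 0.0, 103.8]
force: [0.3, 0.3, -1.7]
gripper_width: 52.0
gripper_force: 19.9
```

```bash
python3 - <<'E'
from h import *
s=sensors.state();print(s['ee_pos'],s['ee_rot'])
p=grab('wrist','w5'); print([np.round(ray(p,d['location'],120)[:2]) for d in viewer.pinpoint('carton',p)[:1]])
print(s['gripper_force'])
for m in names:
    for d in viewer.pinpoint(m,p)[:1]: print(m,round(d['score'],2),np.round(d['location'],1),np.round(ray(p,d['location'],0)[:2]))
E
```

```text
[459.5123858  203.49274086 165.71536408] [-1.79971754e+02  2.64764612e-02  1.03849428e+02]
[array([458., 206.])]
19.913429617881775
three_bay_tray 0.86 [327.5 170. ] [454. 245.]
screw_cap_bottle 0.97 [323.8 135. ] [444. 271.]
carton 0.66 [319.4 266.6] [467. 165.]
```

View pics/w5.png

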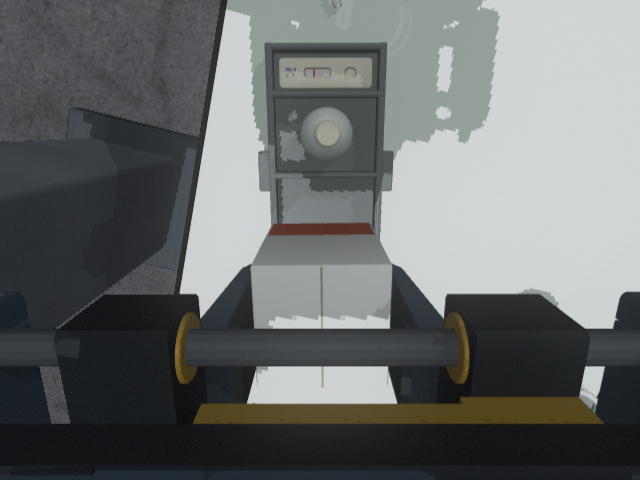

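Screw bottle sits in the middle bay (326,133), carton aligned with the tray. Lower it.

Emit:
step_arm(plan=[0,0.2,3,0,0,0,0,0,4,0,0,0,0,0,3,0,0,0,0,0,1,0,0,0,0,0,0,0,0,0])

```text
time_s: 19.9
ee_pos: [460.1, 203.2, 53.8]
ee_rot: [-179.7, 0.0, 103.9]
force: [0.4, 0.3, -0.8]
gripper_width: 52.3
gripper_force: 19.9
```

Emit:
step_arm(plan=[0,0,0,0,0,0,0,0,0,0,0,0])

```text
time_s: 20.07
ee_pos: [463.4, 204.6, 57.7]
ee_rot: [179.8, -0.0, 103.9]
force: [0.1, 0.7, -1.0]
gripper_width: 52.0
gripper_force: 19.9
```

Emit:
step_arm(plan=[0,0,0.5,0,0,0,0,0,0,0,0,0,0,0,0,0,0,0])

```text
time_s: 20.32
ee_pos: [462.1, 204.1, 51.7]
ee_rot: [179.9, -0.0, 103.9]
force: [0.8, 0.2, -0.7]
gripper_width: 52.1
gripper_force: 19.9
```

Emit:
step_arm(plan=[0,0,0.2,0,0,0,0,0,0,0,0,0,0,0,0,0,0,0])

```text
time_s: 20.57
ee_pos: [462.4, 204.3, 49.9]
ee_rot: [179.9, -0.0, 103.9]
force: [-1.5, -0.1, 5.2]
gripper_width: 51.9
gripper_force: 20.0
```

Emit:
step_arm(plan=[0,0,0,0,0,0,0,0,0,0,0,0,0,0,0,0,0,0,0,0,0,0,0,0,0,0,0,0,0,0], hand=7.5)

```text
time_s: 20.98
ee_pos: [461.7, 203.9, 48.8]
ee_rot: [-180.0, -0.0, 103.9]
force: [0.1, -0.5, 0.4]
gripper_width: 74.8
gripper_force: 0.0
```

Emit:
step_arm(plan=[0,0,-2,0,0,0,0,0,-4,0,0,0,0,0,-4,0,0,0,0,0,-4,0,0,0.121,0,0,-2,0,0,0.121], hand=9.1)

```text
time_s: 21.4
ee_pos: [463.5, 204.7, 213.8]
ee_rot: [179.6, -0.2, 89.7]
force: [0.9, 0.0, -0.2]
gripper_width: 90.9
gripper_force: 0.0
```

Emit:
step_arm(plan=[-1.2,3,0,0,0,0,-1.3,3.6,0,0,0,0,-1.3,3.6,0,0,0,0,-1.3,3.6,0,0,0,0,-1.3,3.6,0,0,0,0])

```text
time_s: 21.82
ee_pos: [637.2, 139.3, 208.8]
ee_rot: [-180.0, -0.0, 90.1]
force: [0.5, -0.3, -0.4]
gripper_width: 91.3
gripper_force: 0.0
```

Emit:
step_arm(plan=[-1,2,0,0,0,0,0,0,0,0,0,0,0,0,0,0,0,0])

```text
time_s: 22.07
ee_pos: [656.2, 129.4, 207.7]
ee_rot: [-179.9, -0.0, 90.0]
force: [-0.1, -0.1, -0.2]
gripper_width: 90.9
gripper_force: 0.0
```

```bash
python3 - <<'E'
from h import *
s=sensors.state();print(s['ee_pos'],s['ee_rot'])
for k in range(2):
  p=grab('wrist','w6')
  for m in ['sample_cup','carton','screw_cap_bottle','dropper_bottle','cup_lid','three_bay_tray']:
    for d in viewer.pinpoint(m,p)[:1]: print(m,round(d['score'],2),np.round(d['location'],1),np.round(ray(p,d['location'],0)[:2]))
E
```

```text
[656.19226008 129.41974726 207.73079117] [-1.79889040e+02 -2.07519474e-03  8.99634601e+01]
sample_cup 0.95 [321.6 215.6] [656. 126.]
carton 0.82 [ 94.5 124.7] [458. 207.]
screw_cap_bottle 0.72 [64.7 42.7] [443. 272.]
dropper_bottle 0.69 [322.1 212.7] [656. 129.]
cup_lid 0.73 [200.4 430.7] [ 525. -112.]
three_bay_tray 0.6 [80.4 78.3] [452. 244.]
carton 0.88 [ 97.8 127.6] [459. 205.]
screw_cap_bottle 0.81 [66.9 43.9] [443. 272.]
cup_lid 0.7 [200.8 429.3] [ 525. -110.]
three_bay_tray 0.64 [84.4 79.3] [454. 245.]
```

Emit:
step_arm(plan=[-0.3,0,3,0,0,0,0,0,4,0,0,0,0,0,4,0,0,0,0,0,3.5,0,0,0,0,0,1.2,0,0,0])

```text
time_s: 23.18
ee_pos: [652.2, 126.4, 46.3]
ee_rot: [-179.4, 0.1, 90.1]
force: [-1.5, -0.9, -1.2]
gripper_width: 91.1
gripper_force: 0.0
```

Emit:
step_arm(plan=[0,0,0,0,0,0,0,0,0,0,0,0,0,0,0,0,0,0,0,0,0,0,0,0,0,0,0,0,0,0], hand=4, newtons=12)

```text
time_s: 23.6
ee_pos: [657.2, 127.4, 54.4]
ee_rot: [179.8, -0.0, 90.1]
force: [-0.3, 0.3, -0.5]
gripper_width: 60.6
gripper_force: 0.0
```

Emit:
step_arm(plan=[0,0,0,0,0,0,0,0,0,0,0,0,0,0,0,0,0,0])

```text
time_s: 23.85
ee_pos: [656.2, 127.3, 53.0]
ee_rot: [179.9, -0.0, 90.1]
force: [-0.5, -0.3, 4.1]
gripper_width: 48.5
gripper_force: 12.0
```

Emit:
step_arm(plan=[0,0,-1,0,0,0,0,0,-3,0,0,0,0,0,-4,0,0,0,0,0,-4,0,0,0,0,0,0,0,0,0])

```text
time_s: 24.27
ee_pos: [660.3, 128.0, 181.9]
ee_rot: [179.0, -0.2, 90.1]
force: [0.9, 0.6, 1.1]
gripper_width: 48.3
gripper_force: 12.0
```

```bash
python3 - <<'E'
from h import *
s=sensors.state();print(s['ee_pos'],s['ee_rot'],s['gripper_width'])
p=grab('wrist','w7');
for d in viewer.pinpoint('sample_cup',p)[:1]: print(round(d['score'],2),np.round(d['location'],1),np.round(ray(p,d['location'],120)[:2]))
E
```

```text
[660.30750074 127.96876693 181.91239028] [ 1.79044696e+02 -1.75420041e-01  9.00589337e+01] 48.25062768501008
```

View pics/w7.png

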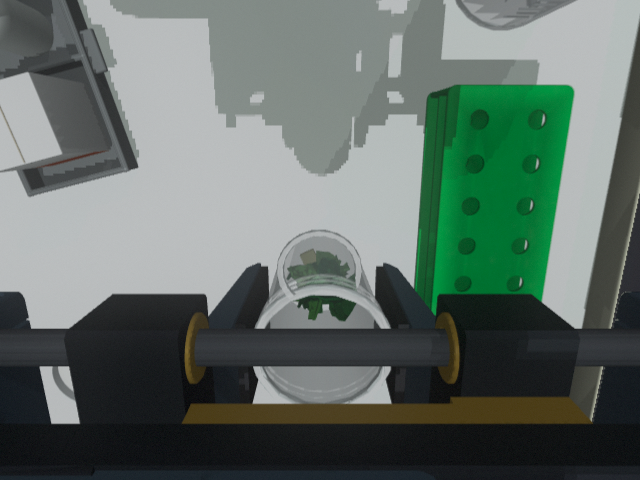

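Emit:
step_arm(plan=[0,0,-2,0,0,0,-1.5,-0.6,0,0,0,0,-3,-1.3,0,0,0,0,-3.6,-1.5,0,0,0,0,-3.6,-1.5,0,0,0,0])

```text
time_s: 24.78
ee_pos: [604.9, 8.4, 189.9]
ee_rot: [-179.8, 0.0, 90.2]
force: [0.0, -0.8, 0.3]
gripper_width: 48.5
gripper_force: 12.0
```

Emit:
step_arm(plan=[-3.6,-1.5,0,0,0,0,-3.6,-1.5,0,0,0,0,-3.6,-1.5,0,0,0,0,-3.6,-1.5,0,0,0,0,-3.6,-1.5,0,0,0,0])

```text
time_s: 25.2
ee_pos: [529.3, -172.0, 190.3]
ee_rot: [-179.8, -0.0, 90.1]
force: [0.4, -0.6, -0.5]
gripper_width: 48.2
gripper_force: 12.0
```

Emit:
step_arm(plan=[-3.6,-1.5,0,0,0,0,-3.6,-1.5,0,0,0,0,-3,-1.3,0,0,0,0,-1.8,-0.7,0,0,0,0,0,0,0,0,0,0])

```text
time_s: 25.62
ee_pos: [479.0, -293.6, 190.2]
ee_rot: [-179.8, 0.0, 89.8]
force: [0.5, 0.2, 0.1]
gripper_width: 48.0
gripper_force: 12.0
```

Emit:
step_arm(plan=[0,0,0,0,0,0,0,0,0,0,0,0,0,0,0,0,0,0])

```text
time_s: 25.87
ee_pos: [482.1, -288.9, 191.3]
ee_rot: [-179.9, -0.1, 90.1]
force: [0.8, 0.7, -1.1]
gripper_width: 48.2
gripper_force: 12.0
```

```bash
python3 - <<'E'
from h import *
s=sensors.state();print(s['ee_pos'],s['ee_rot'],s['gripper_width'])
p=grab('wrist','w8'); f=s['ee_pos'][2]-53
print(np.round(ray(p,(322,345),f+87)),np.round(ray(p,(319,268),f)))
for m in ['sample_cup','dropper_bottle','two_bay_tray']:
  for d in viewer.pinpoint(m,p)[:1]: print(m,round(d['score'],2),np.round(d['location'],1),np.round(ray(p,d['location'],f)[:2]),np.round(ray(p,d['location'],3)[:2]))
E
```

```text
[ 482.14751602 -288.92401929  191.30931335] [-1.79949509e+02 -6.16202020e-02  9.01205452e+01] 48.167260816436254
[ 483. -286.  225.] [ 481. -289.  138.]
sample_cup 0.85 [317.4 269.8] [ 480. -290.] [ 478. -339.]
dropper_bottle 0.68 [333.8 134.9] [ 488. -218.] [ 492. -220.]
two_bay_tray 0.84 [324.3 188.1] [ 484. -245.] [ 484. -264.]
```

View pics/w8.png

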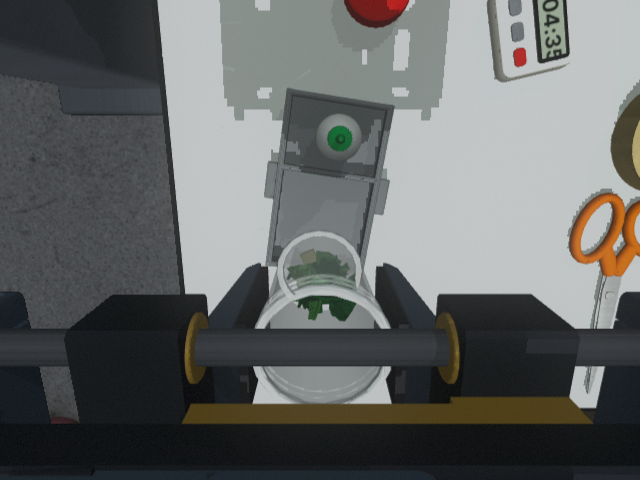

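Cup over the large bay, dropper in the small bay (338,138). Lower gently.

Emit:
step_arm(plan=[0,0,2,0,0,0,0,0,3,0,0,0,0,0,3,0,0,0,0,0,3,0,0,0,0,0,1.5,0,0,0])

```text
time_s: 26.48
ee_pos: [480.8, -288.4, 63.7]
ee_rot: [-179.8, -0.2, 90.1]
force: [-0.2, 0.3, -0.9]
gripper_width: 47.9
gripper_force: 12.0
```

Emit:
step_arm(plan=[0,0,0.3,0,0,0,0,0,0,0,0,0,0,0,0,0,0,0,0,0,0,0,0,0,0,0,0,0,0,0])

```text
time_s: 26.9
ee_pos: [483.2, -290.5, 65.5]
ee_rot: [179.8, 0.1, 90.1]
force: [1.6, -0.4, -0.3]
gripper_width: 47.9
gripper_force: 12.0
```

Emit:
step_arm(plan=[0,0,0.7,0,0,0,0,0,0,0,0,0,0,0,0,0,0,0])

```text
time_s: 27.15
ee_pos: [482.0, -289.9, 56.8]
ee_rot: [-180.0, -0.0, 90.1]
force: [-0.1, -0.3, -0.2]
gripper_width: 48.1
gripper_force: 12.0
```

Emit:
step_arm(plan=[0,0,0.2,0,0,0,0,0,0,0,0,0,0,0,0,0,0,0])

```text
time_s: 27.4
ee_pos: [481.9, -290.2, 55.6]
ee_rot: [-180.0, 0.0, 90.1]
force: [-1.9, 0.7, 4.7]
gripper_width: 48.3
gripper_force: 12.0
```

Emit:
step_arm(plan=[0,0,0,0,0,0,0,0,0,0,0,0,0,0,0,0,0,0,0,0,0,0,0,0,0,0,0,0,0,0], hand=8)

```text
time_s: 27.82
ee_pos: [482.3, -290.0, 54.8]
ee_rot: [-180.0, -0.0, 90.1]
force: [1.0, -0.0, -0.5]
gripper_width: 78.1
gripper_force: 0.0
```

Emit:
step_arm(plan=[0,0,-1,0,0,0,0,0,-3,0,0,0,0,0,-4,0,0,0,0,0,-4,0,0,0,0,0,-3,0,0,0])

```text
time_s: 28.23
ee_pos: [482.9, -290.4, 209.0]
ee_rot: [179.8, 0.1, 90.1]
force: [0.2, -0.9, 0.7]
gripper_width: 80.0
gripper_force: 0.0
```

Emit:
step_arm(plan=[2,0.6,0,0,0,0,3.6,1.1,0,0,0,0,3.6,1.1,0,0,0,0,3.6,1.1,0,0,0,0,3.6,1.1,0,0,0,0])

```text
time_s: 28.65
ee_pos: [532.3, -124.5, 205.9]
ee_rot: [179.9, 0.0, 90.0]
force: [1.0, 0.2, 0.5]
gripper_width: 80.1
gripper_force: 0.0
```

Emit:
step_arm(plan=[3.6,1.1,0,0,0,0,3.6,1.1,0,0,0,0,3.3,1,0,0,0,0,0,0,0,0,0,0,0,0,0,0,0,0])

```text
time_s: 29.07
ee_pos: [564.2, -19.4, 205.4]
ee_rot: [180.0, 0.0, 90.3]
force: [0.1, 0.6, -0.4]
gripper_width: 79.8
gripper_force: 0.0
```

```bash
python3 - <<'E'
from h import *
s=sensors.state();print(s['ee_pos'],s['ee_rot'],s['gripper_width'])
p=grab('wrist','w9');hsv=cv2.cvtColor(p['img'],cv2.COLOR_RGB2HSV)
for d in viewer.pinpoint('cup_lid',p)[:3]: print(round(d['score'],2),np.round(d['location'],1),np.round(ray(p,d['location'],0)[:2],1), hsv[int(d['location'][1]),int(d['location'][0])])
q=grab('scene','s2')
for d in viewer.pinpoint('sample_cup',q)[:3]: print(round(d['score'],2),np.round(ray(q,d['location'],3)[:2],1))
E
```

```text
[564.21731988 -19.41769667 205.42967248] [1.79978990e+02 1.50212279e-02 9.02614440e+01] 79.82150194729742
0.86 [319.4 213.1] [562.5 -20.4] [ 90   5 148]
0.83 [284.4 304.2] [ 528.5 -111.2] [  1 199 137]
0.64 [ 481.2 -289. ]
```

View pics/w9.png

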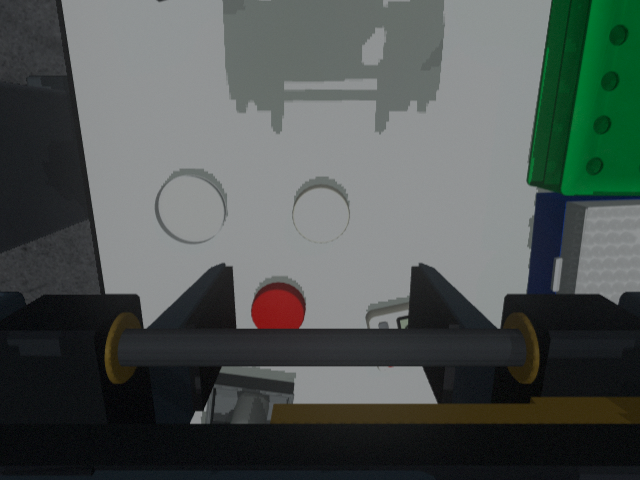

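View pics/s2.png

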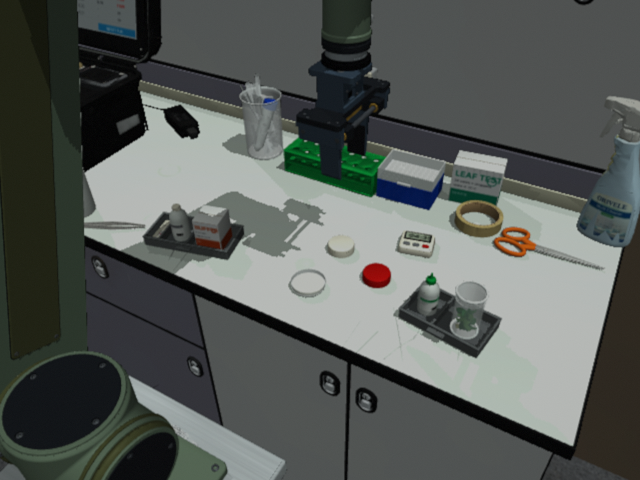

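Cream lid at (321,213), red decoy (278,307); both trays look right. Descend on the cream lid.

Emit:
step_arm(plan=[0,0,3,0,0,0,0,0,4,0,0,0,0,0,4,0,0,0,0,0,4,0,0,0,0,0,1.5,0,0,0])

```text
time_s: 29.68
ee_pos: [560.1, -22.3, 35.2]
ee_rot: [-179.5, -0.0, 89.9]
force: [-1.0, 0.6, -0.2]
gripper_width: 79.9
gripper_force: 0.0
```

Emit:
step_arm(plan=[0,0,0.4,0,0,0,0,0,0,0,0,0,0,0,0,0,0,0,0,0,0,0,0,0,0,0,0,0,0,0])

```text
time_s: 30.1
ee_pos: [565.3, -21.2, 37.8]
ee_rot: [179.8, 0.0, 90.0]
force: [-0.8, 0.0, 0.1]
gripper_width: 80.1
gripper_force: 0.0
```

Emit:
step_arm(plan=[0,0,1,0,0,0,0,0,0.6,0,0,0,0,0,0.3,0,0,0,0,0,0,0,0,0,0,0,0,0,0,0])

```text
time_s: 30.52
ee_pos: [563.7, -20.8, 16.5]
ee_rot: [-179.9, -0.0, 90.1]
force: [0.4, 0.7, -0.7]
gripper_width: 79.7
gripper_force: 0.0
```

Emit:
step_arm(plan=[0,0,0,0,0,0,0,0,0,0,0,0])

```text
time_s: 30.68
ee_pos: [564.2, -20.9, 17.1]
ee_rot: [180.0, -0.0, 90.1]
force: [-0.2, -0.2, 0.6]
gripper_width: 80.1
gripper_force: 0.0
```

Tips ~3 mm above the bench. Close.

Emit:
step_arm(plan=[0,0,0,0,0,0,0,0,0,0,0,0,0,0,0,0,0,0,0,0,0,0,0,0,0,0,0,0,0,0], hand=4.5, newtons=10)

```text
time_s: 31.1
ee_pos: [564.0, -20.9, 17.0]
ee_rot: [180.0, -0.0, 90.1]
force: [0.4, 0.4, 0.1]
gripper_width: 51.1
gripper_force: 10.0
```

Emit:
step_arm(plan=[0,0,0,0,0,0,0,0,-1,0,0,0,0,0,-3,0,0,0,0,0,-4,0,0,0,0,0,-4,0,0,0])

```text
time_s: 31.52
ee_pos: [563.2, -20.9, 138.2]
ee_rot: [-179.9, -0.0, 90.1]
force: [1.9, 0.3, -0.1]
gripper_width: 51.2
gripper_force: 10.0
```

Emit:
step_arm(plan=[0,0,-4,0,0,0,0,0,-2,0,0,0,0,0,0,0,0,0,0,0,0,0,0,0,0,0,0,0,0,0])

```text
time_s: 31.93
ee_pos: [563.0, -20.9, 196.1]
ee_rot: [-179.9, -0.0, 90.1]
force: [-0.5, 0.5, 0.2]
gripper_width: 51.7
gripper_force: 10.0
```

```bash
python3 - <<'E'
from h import *
s=sensors.state();print(s['ee_pos'],s['ee_rot'],s['gripper_width'])
p=grab('wrist','w10');f=s['ee_pos'][2]-17
for d in viewer.pinpoint('cup_lid',p)[:3]: print(round(d['score'],2),np.round(d['location'],1),np.round(ray(p,d['location'],f)[:2],1))
E
```

```text
[563.03424681 -20.88567628 196.13474208] [-1.79887804e+02 -1.07994270e-02  9.00575311e+01] 51.66250281413531
0.91 [318.5 289.6] [561.8 -18.9]
```

View pics/w10.png

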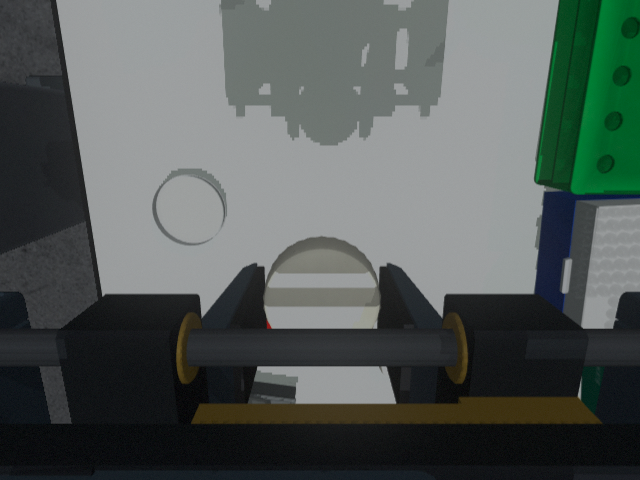

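Emit:
step_arm(plan=[-2,-0.6,0,0,0,0,-3.6,-1.1,0,0,0,0,-3.6,-1.1,0,0,0,0,-3.6,-1.1,0,0,0,0,-3.6,-1.1,0,0,0,0])

```text
time_s: 32.45
ee_pos: [512.8, -186.1, 195.3]
ee_rot: [-179.8, -0.1, 90.1]
force: [1.4, -1.0, 0.5]
gripper_width: 51.4
gripper_force: 10.0
```

Emit:
step_arm(plan=[-3.6,-1.1,0,0,0,0,-3.6,-1.1,0,0,0,0,-3.4,-0.9,0,0,0,0,0,0,0,0,0,0,0,0,0,0,0,0])

```text
time_s: 32.87
ee_pos: [482.1, -292.2, 195.2]
ee_rot: [-179.8, -0.1, 89.9]
force: [-0.5, 0.7, 0.4]
gripper_width: 51.3
gripper_force: 10.0
```

Emit:
step_arm(plan=[0,0,2,0,0,0,0,0,2,0,0,0,0,0,1.5,0,0,0,0,0,0.5,0,0,0,0,0,0,0,0,0])

```text
time_s: 33.28
ee_pos: [482.6, -289.2, 134.9]
ee_rot: [-179.8, -0.2, 90.1]
force: [-0.1, 0.4, 0.3]
gripper_width: 51.2
gripper_force: 10.0
```

Emit:
step_arm(plan=[0,0,0,0,0,0,0,0,0,0,0,0,0,0,0,0,0,0])

```text
time_s: 33.53
ee_pos: [484.0, -291.1, 138.0]
ee_rot: [179.9, 0.1, 90.1]
force: [0.5, -0.2, -0.2]
gripper_width: 51.4
gripper_force: 10.0
```

```bash
python3 - <<'E'
from h import *
s=sensors.state();print(s['ee_pos'],s['ee_rot'],s['gripper_width'])
q=grab('scene','s3');q2=grab('side')
for m,z in [('sample_cup',3),('cup_lid',s['ee_pos'][2]-17)]:
  for a in (q,q2):
    for d in viewer.pinpoint(m,a)[:2]: print(m,round(d['score'],2),d['location'],np.round(ray(a,d['location'],z)[:2],1))
cv2.imwrite('pics/s3c.png',cv2.resize(q['img'][210:360,400:550,::-1],(600,600),interpolation=cv2.INTER_CUBIC))
E
```

```text
[ 483.97285002 -291.10352564  137.98424648] [1.79896889e+02 5.48909193e-02 9.00793101e+01] 51.41951202899386
sample_cup 0.65 [464.6, 328.5] [ 484.  -290.9]
sample_cup 0.27 [477.1, 275.7] [ 616.8 -269.2]
sample_cup 0.68 [399.9, 212.4] [ 477.2 -290.4]
cup_lid 0.9 [378.8, 277.0] [ 409.5 -164.8]
cup_lid 0.55 [475.7, 273.5] [ 487.5 -288.7]
cup_lid 0.78 [359.9, 236.4] [438.2 162. ]
cup_lid 0.67 [399.3, 160.6] [ 488.2 -304.3]
```

View pics/s3c.png

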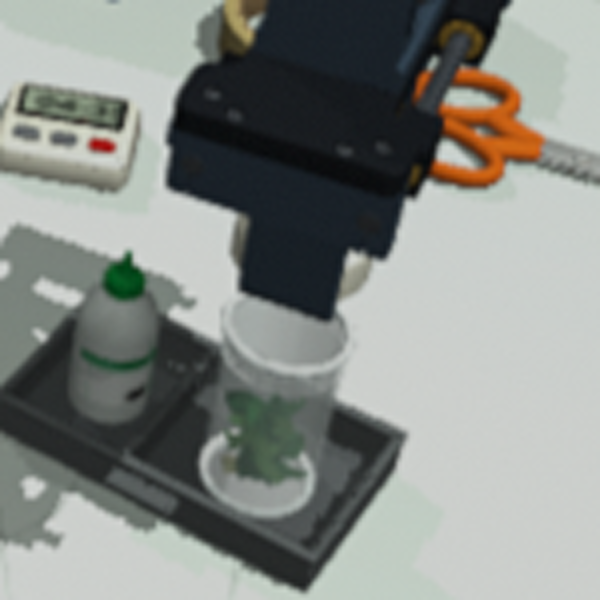

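Lid above the cup, aligned. Lower in small steps.

Emit:
step_arm(plan=[0,-0.1,1,0,0,0,0,0,1,0,0,0,0,0,0.4,0,0,0,0,0,0,0,0,0,0,0,0,0,0,0])

```text
time_s: 34.25
ee_pos: [482.0, -290.8, 112.1]
ee_rot: [-179.9, -0.1, 90.1]
force: [0.4, 0.2, -0.1]
gripper_width: 51.6
gripper_force: 10.0
```

Emit:
step_arm(plan=[0,0,0,0,0,0,0,0,0.2,0,0,0,0,0,0,0,0,0,0,0,0,0,0,0])

```text
time_s: 34.58
ee_pos: [482.3, -291.0, 111.0]
ee_rot: [180.0, 0.0, 90.1]
force: [0.3, -0.5, 0.1]
gripper_width: 51.5
gripper_force: 10.0
```

Emit:
step_arm(plan=[0,0,0.3,0,0,0,0,0,0,0,0,0,0,0,0,0,0,0])

```text
time_s: 34.83
ee_pos: [482.2, -290.9, 107.7]
ee_rot: [-180.0, -0.0, 90.1]
force: [-0.1, -0.5, 0.0]
gripper_width: 51.3
gripper_force: 10.0
```

Emit:
step_arm(plan=[0,0,0.1,0,0,0,0,0,0,0,0,0,0,0,0,0,0,0])

```text
time_s: 35.08
ee_pos: [482.2, -291.0, 106.9]
ee_rot: [-180.0, -0.0, 90.1]
force: [-0.8, 0.4, 0.1]
gripper_width: 51.5
gripper_force: 10.0
```

Emit:
step_arm(plan=[0,0,0.1,0,0,0,0,0,0,0,0,0,0,0,0,0,0,0])

```text
time_s: 35.33
ee_pos: [482.3, -291.0, 105.9]
ee_rot: [180.0, -0.0, 90.1]
force: [0.4, -1.0, 0.3]
gripper_width: 51.6
gripper_force: 10.0
```

Emit:
step_arm(plan=[0,0,0,0,0,0,0,0,0,0,0,0,0,0,0,0,0,0,0,0,0,0,0,0,0,0,0,0,0,0], hand=7.5)

```text
time_s: 35.75
ee_pos: [482.3, -291.0, 105.9]
ee_rot: [180.0, -0.0, 90.1]
force: [-0.4, -0.5, -0.1]
gripper_width: 75.1
gripper_force: 0.0
```

Emit:
step_arm(plan=[0,0,-1,0,0,0,0,0,-3,0,0,0,0,0,-4,0,0,0,0,0,-4,0,0,0,4,0,0,0,0,0])

```text
time_s: 36.17
ee_pos: [487.0, -257.8, 235.0]
ee_rot: [179.1, 0.7, 89.8]
force: [2.2, -1.3, 0.2]
gripper_width: 75.2
gripper_force: 0.0
```

Emit:
step_arm(plan=[4,0,0,0,0,0,4,0,0,0,0,0,4,0,0,0,0,0,4,0,0,0,0,0,0,0,0,0,0,0])

```text
time_s: 36.58
ee_pos: [481.4, -85.2, 227.0]
ee_rot: [180.0, -0.2, 90.4]
force: [-0.6, -1.0, 0.9]
gripper_width: 74.7
gripper_force: 0.0
```

```bash
python3 - <<'E'
from h import *
print(sensors.state()['ee_pos'])
q=grab('scene','s4');q2=grab('side')
for m,z in [('sample_cup',3),('cup_lid',89),('carton',3),('screw_cap_bottle',3),('dropper_bottle',3)]:
  for a in (q,q2):
    for d in viewer.pinpoint(m,a)[:2]: print(m,round(d['score'],2),np.round(d['location']),np.round(ray(a,d['location'],z)[:2],1))
f=lambda im,x,y:cv2.resize(im[y:y+150,x:x+150,::-1],(400,400),interpolation=cv2.INTER_CUBIC)
cv2.imwrite('pics/s4c.png',np.hstack([f(q['img'],390,220),f(q2['img'],320,120)]))
E
```

```text
[481.42763522 -85.17602875 226.95293322]
sample_cup 0.59 [465. 328.] [ 486.1 -290.7]
sample_cup 0.53 [197. 241.] [447.8 238. ]
sample_cup 0.64 [400. 215.] [ 472.6 -274.6]
cup_lid 0.69 [472. 291.] [ 482.5 -290. ]
cup_lid 0.69 [380. 275.] [ 446.2 -152. ]
cup_lid 0.69 [397. 174.] [ 491.  -303.7]
cup_lid 0.59 [359. 238.] [459.9  93.4]
carton 0.56 [214. 240.] [466.  209.8]
carton 0.61 [336. 318.] [459.9 205. ]
screw_cap_bottle 0.8 [330. 346.] [442.2 276.9]
dropper_bottle 0.79 [425. 307.] [ 498.6 -216.8]
dropper_bottle 0.18 [448. 324.] [ 481.4 -263.9]
dropper_bottle 0.94 [387. 218.] [ 495.7 -242.7]
```

View pics/s4c.png

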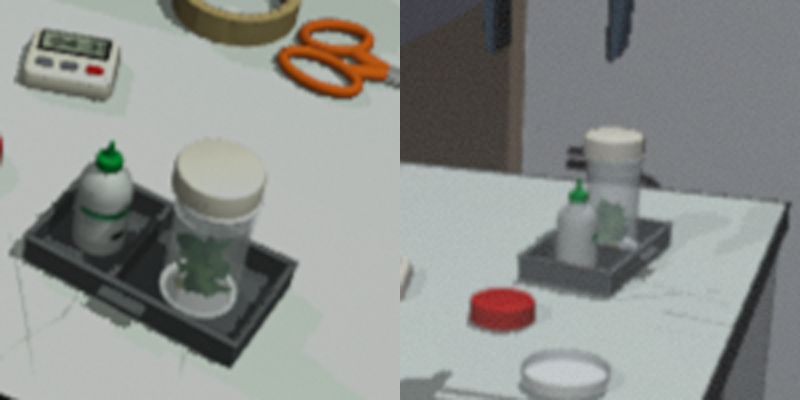

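The lid sits squarely on the cup in both views, and the dropper stands in its bay. Handing in.

```bash
python3 -c "
from workcell import env
print(env.job_done())"
```

```text
the job is handed in; nothing more can be done
None
```

I made up both kits and handed the job in at about 37 s. In the last pictures the cup, lid, carton and both bottles stood upright in their bays, and the timer and petri dish were never touched. The hand-in call returned no verdict, so I don't know the judged result.

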